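Press a die home with bench locking pliers

ROBOT

A 6-joint arm with a two-finger parallel gripper is mounted at the origin on a cart in front of the work surface, level with it; the furniture and walls round the work are solid. World frame = base frame: x ahead of the robot, y to its left, z up, the work surface at z = 0. Lengths are in m, angles in rad, forces in N, time in s.
With the tool pointing down it reaches from about 0.35 to 0.975 m from the base axis. Payload 4.9 kg.
Tool frame: the origin (TCP) lies at the very end of the fingers, on their centre line; the grasp point (between the pads) lies 19 mm behind it; z points along the fingers, y is the line along which they close (so a half turn about z gives the same grasp; the last joint's range is limited). The gripper opens to 85 mm and grips with 20 to 120 N. Pads are 22 mm wide; open, the fingers measure 114 mm over their backs; the gripper's body (76 mm by 85 mm) begins 54 mm behind the grasp point. The pads swing forward as they close: fully open they stand 13 mm farther back than shut.
Start: joints at [1.179, 0.053, 1.613, -0, 1.476, -0.119], TCP at [0.168, 0.602, 0.231] pointing down, gripper open.
Joint ranges: [-3.01, 3.01], [-1.01, 2.22], [0.06, 2.58], [-1.02, 4.17], [0.09, 2.62], [-3.14, 3.14]. Speed limits (rad/s): [2.57, 2.57, 3.14, 3.14, 3.14, 3.14].

INTERFACE

Orientations are given as a rotation vector (axis times angle).
In Python, from station import ctrl, imaging gives the robot as it stands.
- The arm moves only by the tool play_rows, never from a script. Its argument "series" is a list of rows, each a list of 3 entries, a list of its own where there are three numbers: the opening, from 0 (shut) to 1 (fully open), then the shift along the tool's x, y, z each as a share of 0.05 m, from -1 to 1, then the turn, a rotation vector about the tool's x, y, z each as a share of 8 degrees, from -1 to 1. In form: [[grip, [dx, dy, dz], [ax, ay, az]], ...]. A call has 1 to 8 rows; each row shifts and turns the commanded pose from where the row before left it, along the tool's axes as they then stand; what a row does not reach is not made up. A row lasts 1/8 s, in which the tool goes at most 62.5 mm and 10.7 degrees, less where a joint would pass 70% of its speed; a pose out of reach is approached as far as the arm can. A call with a number of a shift or a turn outside -1 to 1 is refused whole. A call with a gripper value outside its range is refused whole. The fingers move at their own pace and stop on an object; "force" is the grip in N (left out, the last holds). Time passes only in rows, so rows that do not move let the fingers close. It gives the time, the measured TCP pose, the force, the opening and the grip force at its end, in the units of the state.
- ctrl.get_obs(): the state, without advancing time (a new reading comes with each control period).
- imaging.get_image(name): name is "side" or "top"; returns a dict with "color" (480x640x3 uint8, blue, green, red), "fx", "fy", "cx", "cy" (pixels), "extrinsics" (4x4, takes a point from world to camera coordinates). Camera axes: x right, y down, z forward; pixel columns grow to the right and rows downward; lengths in m; the calibration is good to about 2 mm. A picture is of the moment at which its call begins. There is no depth.
- ctrl.finish_job(): hands the job in; it is judged then, once.
The state is a dict: "t": time; "q": joint angles; "dq": joint speeds; "effort": joint torques, N m; "tool_pos": TCP position; "tool_rot": TCP orientation; "contact_force": force on the tool from outside, world axes, zero at the start; "wrist_torque": the same for the moment, N m; "opening": finger opening in m; "grip_force": force on a finger pad.
Only numpy, scipy, OpenCV 4.12 (cv2) and the standard library are available. Lean on these libraries where they do the work, as an engineer would, in place of code of your own. Each camera call takes 0.05 s, during which the arm holds its last target. There are 200 camera calls.

TASK

One of the two pairs of bench-mounted locking pliers has a two-piece plaster model standing in its jaws, its halves a little apart on their dowel pins. Squeeze the handles of that pair together until they snap over centre and stay locked by themselves, take the gripper off the handles, then press the release lever down to spring the pliers open again, so that the halves are left pressed together on the bed. Leave the empty pliers alone.

Things in the scene. Friction and masses are not known exactly. Their poses are not given: they have to be found in the camera images.
- pliers: The loaded locking pliers, fixed on a grey stand (foot plate 245 x 75 mm, 12 mm high). Origin: on the bench under the pivot. +x points from the pivot to the jaws (bed and model centred 56 mm ahead, bed top 36 mm high), -x to the two handles, level, side by side at +y and -y, their mid height 50 mm above the bench, 16 mm tall, 10 mm thick, ending 110 mm behind the pivot; z up.
- pliers_squeeze (a point): Fixed point midway between the handles at mid height, 75 mm behind the pivot: squeeze here along the pliers' y axis. The handles measure 61 mm over their outsides here when open, 32 mm when locked; squeezing takes about 9 N from each finger until they snap shut. Nothing else stands beside the handles. Both swing equally.
- pliers_arm_a (a joint): Swing of each handle, rad: 0 fully open; the toggle passes over centre at 0.145; about 0.185 locked on the closed-up model; stop at 0.215.
- pliers_paddle (a point): Top centre of the release lever's paddle (24 x 24 mm), about 156 mm behind the pivot on the centre line: about 43 mm above the bench when open (sloping down to the rear), about 66 mm when locked (sloping up, its rear edge 3 mm higher). Pressed straight down 7 to 12 mm from the locked height, with 4 to 8 N, it throws the toggle over and the handles spring open; the paddle drops away.
- base_half: Plaster half with two stumps and two brass dowel pins, block 36 x 20 x 26 mm, 20 mm thick along the pliers' y. Origin: centre of its underside; standing on the bed between guide rails, at the pliers' -y side. Its pins enter the other half (they do not block).
- die_half: Plaster half with one stump, block of the same size, on the pliers' +y side. Origin: centre of its underside. The origins are 20 mm apart when the halves meet; they start 28 to 34 mm apart.
- spare: The second, identical pliers and stand, with nothing in the jaws; same frame as the first.
- spare_arm_a (a joint): Swing of the empty pliers' handles, rad, 0 open; to be left alone.
- pliers_lever: The steel release lever, a bar on a level hinge along the pliers' y between two dark posts. Origin: on the hinge, 118 mm behind the pivot, 52 mm above the bench. Its paddle lies behind the hinge, towards -x.

How it is judged:
By the outcome, as a careful person would: the job done as asked, in the order asked, and still so for the second after the job is handed in, with the robot touching nothing.
It also fails if it takes over 38 s, if anything falls off the work surface, if the arm or the gripper's body presses on something with over 40 N, if the wrist force passes 120 N, or if a joint passes its speed limit or range.

## Working session

There is one attempt and no reset: what is moved stays moved. The work goes in short steps, Python scripts to look and compute and a tool call to move; the robot and the scene stay as the last step left them, time stands still between calls to the robot, and variables do not carry over. Pictures are saved under pics/ and viewed, at most 10 in all, crops included, and the job is handed in when it is done.

Besides the shell and the picture viewer there is one more tool, called after "Emit:" as name([rows], argument=value, ...), one row to a line, values as JSON. play_rows: Moves the arm, as the interface text tells. Shift numbers are shares of 0.05 m and turn numbers shares of 8 degrees, none past 1 either way. Its arguments: {"type":"object","properties":{"series":{"type":"array"},"force":{"type":"number"}},"required":["series"]}

```bash
mkdir -p pics; python3 - <<'E'
from station import ctrl, imaging
import cv2,pickle,numpy as np
d={n:imaging.get_image(n) for n in("top","side")}
pickle.dump(d,open("d0.pkl","wb"))
for n in d:
    cv2.imwrite(f"pics/{n}0.png",d[n]["color"]); print(n,d[n]["fx"],d[n]["fy"],d[n]["cx"],d[n]["cy"],np.round(d[n]["extrinsics"],3).tolist())
print(ctrl.get_obs())
E
```

```text
top 438.874143039567 438.874143039567 308.3297829542631 239.3244583940994 [[0.015, -1.0, 0.002, -0.048], [-0.994, -0.015, -0.106, 0.52], [0.106, -0.0, -0.994, 0.877], [0.0, 0.0, 0.0, 1.0]]
side 463.2729392821074 463.2729392821074 319.2700439113915 244.485264304779 [[0.837, -0.547, -0.02, -0.461], [-0.364, -0.529, -0.766, 0.218], [0.408, 0.649, -0.642, 0.688], [0.0, 0.0, 0.0, 1.0]]
{'t': 0.1, 'q': array([ 1.17904734e+00,  5.33205018e-02,  1.61415166e+00, -4.69339894e-05,
        1.47600190e+00, -1.18996114e-01]), 'dq': array([-0.00014161,  0.00025839, -0.00348003, -0.00043063,  0.00141872,
        0.00041605]), 'effort': array([ 2.15802015e-04, -3.94904959e+01, -3.71363354e+01, -8.19450543e-05,
        3.98740885e-03, -6.39597431e-06]), 'tool_pos': array([0.16815795, 0.60136826, 0.23017057]), 'tool_rot': array([-4.27046756e-01, -3.11199699e+00,  2.87761186e-03]), 'contact_force': array([-0.0610282 ,  0.22247623,  0.94411727]), 'wrist_torque': array([-0.03954928, -0.03012787,  0.01535156]), 'grip_force': 0.0, 'opening': 0.08546975718016006}
```

View pics/top0.png

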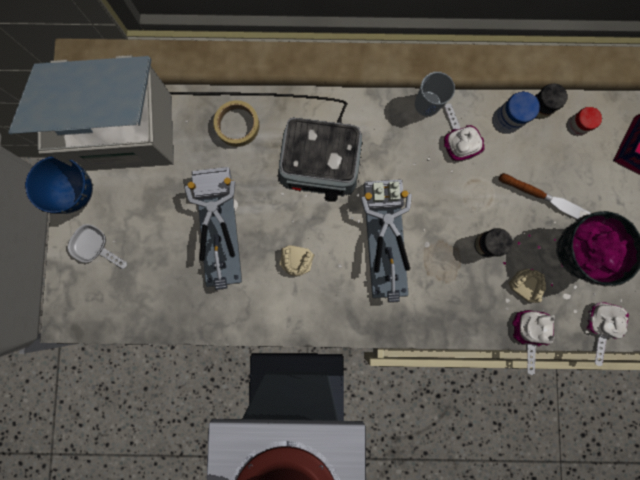

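View pics/side0.png

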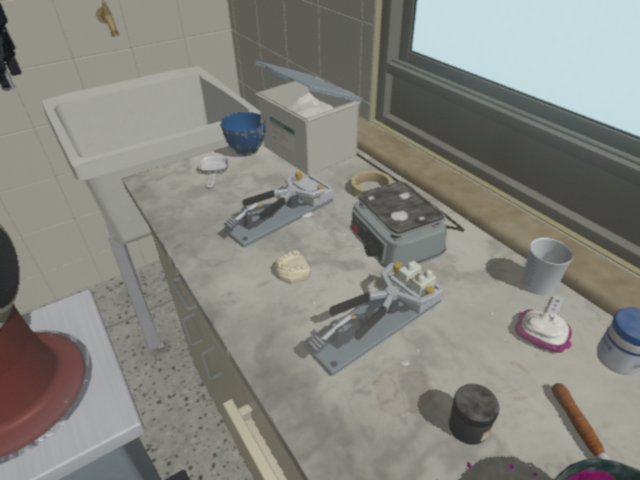

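The loaded pliers are the right-hand pair in the top view, with jaws at about (387,190) and the paddle at about (393,297). The spare is at (213,230). The next step is a closer look and a rough ray cast.

```bash
cat > h.py <<'E'
import numpy as np
def ray(d,u,v,z):
    "pixel -> world point at height z"
    E=d["extrinsics"];R=E[:3,:3];c=-R.T@E[:3,3]
    r=R.T@np.array([(u-d["cx"])/d["fx"],(v-d["cy"])/d["fy"],1.])
    return c+r*(z-c[2])/r[2]
def proj(d,p):
    E=d["extrinsics"];q=E[:3,:3]@np.asarray(p)+E[:3,3]
    return np.array([d["fx"]*q[0]/q[2]+d["cx"],d["fy"]*q[1]/q[2]+d["cy"]])
E
python3 - <<'E'
import pickle,cv2,numpy as np
from h import *
d=pickle.load(open("d0.pkl","rb"));t=d["top"];s=d["side"]
a=cv2.resize(t["color"][170:310,345:425],None,fx=4.2,fy=4.2,interpolation=cv2.INTER_CUBIC)
b=cv2.resize(s["color"][255:375,300:445],None,fx=3,fy=3,interpolation=cv2.INTER_CUBIC)
o=np.zeros((590,790,3),np.uint8);o[:a.shape[0],:a.shape[1]]=a[:590];o[:b.shape[0],345:345+b.shape[1]]=b
cv2.imwrite("pics/crop.png",o)
hsv=cv2.cvtColor(t["color"],cv2.COLOR_BGR2HSV)
roi=np.zeros(hsv.shape[:2],np.uint8);roi[170:310,345:425]=1
dark=((hsv[...,2]<45)&(roi>0)).astype(np.uint8)
n,l,st,c=cv2.connectedComponentsWithStats(dark)
for i in range(1,n):
    if st[i,4]>30: print("dark",st[i],c[i],ray(t,*c[i],.058))
org=((hsv[...,0]>8)&(hsv[...,0]<22)&(hsv[...,1]>150)&(hsv[...,2]>90)&(roi>0)).astype(np.uint8)
n,l,st,c=cv2.connectedComponentsWithStats(org)
for i in range(1,n):
    if st[i,4]>4: print("or",st[i],c[i],ray(t,*c[i],.06))
for v in (225,240,255,270,285): print(v,[tuple(hsv[v,u]) for u in range(358,418,3)])
E
```

```text
dark [345 186   8   8  46] [348.45652174 189.97826087] [ 0.61858435 -0.11941808  0.058     ]
dark [378 219   5   8  34] [380.08823529 222.32352941] [ 0.55366172 -0.1830737   0.058     ]
dark [373 236  11  36 212] [378.03301887 253.4009434 ] [ 0.49125359 -0.17884078  0.058     ]
dark [396 236  13  34 164] [402.38414634 252.2195122 ] [ 0.49433885 -0.22723912  0.058     ]
dark [384 248   7  15  56] [387.21428571 253.28571429] [ 0.49175898 -0.19708156  0.058     ]
or [402 191   6   6  28] [404.28571429 193.57142857] [ 0.61251068 -0.23155726  0.06      ]
or [365 193   7   6  31] [367.90322581 195.4516129 ] [ 0.60754094 -0.15838073  0.06      ]
225 [(np.uint8(17), np.uint8(31), np.uint8(73)), (np.uint8(17), np.uint8(31), np.uint8(73)), (np.uint8(23), np.uint8(28), np.uint8(73)), (np.uint8(96), np.uint8(31), np.uint8(41)), (np.uint8(103), np.uint8(39), np.uint8(46)), (np.uint8(110), np.uint8(33), np.uint8(47)), (np.uint8(103), np.uint8(36), np.uint8(49)), (np.uint8(105), np.uint8(36), np.uint8(42)), (np.uint8(120), np.uint8(13), np.uint8(39)), (np.uint8(120), np.uint8(10), np.uint8(151)), (
[... 3362 characters left out ...]
), np.uint8(65)), (np.uint8(103), np.uint8(38), np.uint8(61)), (np.uint8(109), np.uint8(39), np.uint8(52)), (np.uint8(103), np.uint8(43), np.uint8(96)), (np.uint8(106), np.uint8(38), np.uint8(101)), (np.uint8(104), np.uint8(38), np.uint8(102)), (np.uint8(104), np.uint8(37), np.uint8(103)), (np.uint8(103), np.uint8(23), np.uint8(79)), (np.uint8(116), np.uint8(14), np.uint8(132)), (np.uint8(103), np.uint8(34), np.uint8(104)), (np.uint8(103), np.uint8(39), np.uint8(104)), (np.uint8(102), np.uint8(37), np.uint8(104)), (np.uint8(106), np.uint8(31), np.uint8(106)), (np.uint8(19), np.uint8(28), np.uint8(146)), (np.uint8(19), np.uint8(25), np.uint8(143)), (np.uint8(19), np.uint8(26), np.uint8(137))]
```

View pics/crop.png

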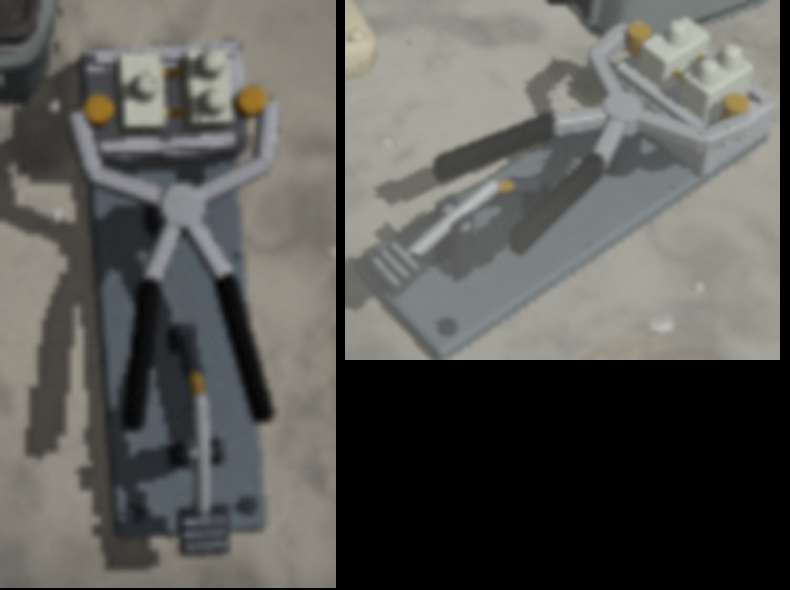

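The crop shows:
- Loaded pair: the pivot is at about (388.8,218.8) and the paddle centre at (393.6,296.4).
- Handle ends: (376.7,272) and (407.4,269.5).
- Side view: the pivot is at about (393.3,290) and the paddle at (317.3,343.7).

I'll triangulate these and check them against the given sizes.

```bash
cat >> h.py <<'E'
def tri(a,ua,b,ub):
    "nearest point of two rays, and gap"
    L=[]
    for d,u in((a,ua),(b,ub)):
        p=ray(d,*u,0.);q=ray(d,*u,.1);L.append((p,(q-p)/np.linalg.norm(q-p)))
    A=np.stack([L[0][1],-L[1][1]],1);k=np.linalg.lstsq(A,L[1][0]-L[0][0],rcond=None)[0]
    P=L[0][0]+k[0]*L[0][1];Q=L[1][0]+k[1]*L[1][1]
    return (P+Q)/2,np.linalg.norm(P-Q)
E
python3 - <<'E'
import pickle,numpy as np,cv2
from h import *
d=pickle.load(open("d0.pkl","rb"));t=d["top"];s=d["side"]
print("pivot",tri(t,(388.8,218.8),s,(393.3,290)),"paddle",tri(t,(393.6,296.4),s,(317.3,343.7)))
pv=ray(t,388.8,218.8,.062);pd=ray(t,393.6,296.4,.043)
hl=ray(t,376.7,271.9,.058);hr=ray(t,407.4,269.5,.058)
print(pv,pd,hl,hr)
pl=[ray(t,345+u/4.2,170+v/4.2,.012)for u,v in((116,530),(265,527))]
print("plate rear",pl,np.linalg.norm(pl[0]-pl[1]))
ax=pv-pd;print("pivot-paddle",np.linalg.norm(ax[:2]),np.degrees(np.arctan2(ax[1],ax[0])))
m=(hl+hr)/2;ax=pv-m;print("pivot-mid",np.linalg.norm(ax[:2]),np.degrees(np.arctan2(ax[1],ax[0])),"handle perp",np.degrees(np.arctan2(*(hr-hl)[[1,0]]))+90)
# plate edges from colour mask: rightmost plate pixel / leftmost per row
h=cv2.cvtColor(t["color"],cv2.COLOR_BGR2HSV)
for sgn in(1,-1):
    P=[]
    for v in list(range(225,236))+list(range(275,293)) if sgn>0 else range(225,293):
        c=[u for u in range(360,420) if 95<h[v,u,0]<115 and 28<h[v,u,1]<60]
        P.append(ray(t,(max(c)+.5) if sgn>0 else min(c)-.5,v,.012)[:2])
    P=np.array(P);f=np.polyfit(P[:,0],P[:,1],1);r=P[:,1]-np.polyval(f,P[:,0]);k=abs(r)<.003
    f=np.polyfit(P[k,0],P[k,1],1);print("edge",sgn,np.degrees(np.arctan(f[0])),"y at x=.46,.55",np.polyval(f,.46),np.polyval(f,.55),r.std(),k.sum())
E
```

```text
pivot (array([ 0.56216475, -0.20112999,  0.05938749]), np.float64(0.0030601744816418307)) paddle (array([ 0.40795937, -0.21256871,  0.04440923]), np.float64(0.0027830871871346186))
[ 0.56042766 -0.19980532  0.062     ] [ 0.40668833 -0.21221057  0.043     ] [ 0.45454747 -0.17613453  0.058     ] [ 0.46020086 -0.23689896  0.058     ]
plate rear [array([ 0.40585413, -0.17482188,  0.012     ]), array([ 0.40841934, -0.24828354,  0.012     ])] 0.07350642592886392
pivot-paddle 0.1542390007950073 4.613210767801369
pivot-mid 0.10327180311290421 3.7261595286292057 handle perp 5.315377762635336
edge 1 4.315399842175664 y at x=.46,.55 -0.24210316513909186 -0.23531170387786363 0.0005334294036896763 29
edge -1 4.472250616005719 y at x=.46,.55 -0.17049543399973022 -0.16345613733388709 0.0008051788216833276 68
```

Measured centreline: pivot about (0.561,-0.199), yaw about 4.45°, paddle about (0.405,-0.211). These agree with the plate width and the 156 mm distance. The squeeze point is therefore about (0.486,-0.205). I'll turn the tool -20° and travel across.

Emit:
play_rows([
  [1,[0,0,0],[0,0,-0.83]],
  [1,[0,0,0],[0,0,-0.83]],
  [1,[0,0,0],[0,0,-0.83]],
  [1,[-0.8,-0.6,0],[0,0,0]],
  [1,[-0.8,-0.6,0],[0,0,0]],
  [1,[-0.8,-0.6,0],[0,0,0]],
  [1,[-0.8,-0.6,0],[0,0,0]],
  [1,[-0.7,-0.7,0],[0,0,0]],
])

```text
t: 1.1
tool_pos: [0.3755, 0.4607, 0.2307]
tool_rot: [0.118, -3.139, 0.001]
contact_force: [-0.4, -0.2, -0.1]
opening: 0.0853
grip_force: 0.0
```

Emit:
play_rows([
  [1,[-0.6,-0.8,0],[0,0,0]],
  [1,[0,-1,0],[0,0,0]],
  [1,[0,-1,0],[0,0,0]],
  [1,[0,-1,0],[0,0,0]],
  [1,[0,-1,0],[0,0,0]],
  [1,[0,-1,0],[0,0,0]],
  [1,[0,-1,0],[0,0,0]],
  [1,[0,-1,0],[0,0,0]],
])

```text
t: 2.1
tool_pos: [0.4331, 0.0737, 0.2309]
tool_rot: [0.118, -3.139, 0.0]
contact_force: [0.4, -0.6, -0.2]
opening: 0.0849
grip_force: 0.0
```

Emit:
play_rows([
  [1,[0,-1,0],[0,0,0]],
  [1,[0,-1,0],[0,0,0]],
  [1,[0,-1,0],[0,0,0]],
  [1,[0,-1,0],[0,0,0]],
  [1,[0,0,0],[0,0,0]],
  [1,[0,0,0],[0,0,0]],
])

```text
t: 2.85
tool_pos: [0.4482, -0.1238, 0.2308]
tool_rot: [0.117, -3.139, -0.001]
contact_force: [-0.2, -0.6, 0.1]
opening: 0.0851
grip_force: 0.0
```

```bash
cat >> h.py <<'E'
def togo(o,target,yaw=4.45):
    "tool-frame shift (units of .05 m) and turn (units of 8 deg) to a TCP target, tool down, tool y along pliers y"
    from scipy.spatial.transform import Rotation as Ro
    R=Ro.from_rotvec(o["tool_rot"]);a=np.radians(yaw);y=np.array([-np.sin(a),np.cos(a),0]);z=np.array([0,0,-1.])
    G=Ro.from_matrix(np.stack([np.cross(y,z),y,z],1))
    return R.inv().apply(np.asarray(target)-o["tool_pos"])/.05,np.degrees((R.inv()*G).as_rotvec())/8
a=np.radians(4.45);O=np.array([.561,-.1993,0])
def P(x,y,z): return O+[x*np.cos(a)-y*np.sin(a),x*np.sin(a)+y*np.cos(a),z]
E
python3 - <<'E'
from station import ctrl
from h import *
o=ctrl.get_obs();print(o["t"],o["tool_pos"],togo(o,P(-.075,0,.12)))
E
```

```text
2.85 [ 0.44819771 -0.12381267  0.23082739] (array([-0.63904833, -1.68028811,  2.21451929]), array([ 0.00663231, -0.00532337, -0.02257653]))
```

Emit:
play_rows([
  [1,[-0.32,-0.84,0],[0,0,0]],
  [1,[-0.32,-0.84,0],[0,0,0]],
  [1,[0,0,0.9],[0,0,0]],
  [1,[0,0,0.9],[0,0,0]],
  [1,[0,0,0.4],[0,0,0]],
  [1,[0,0,0],[0,0,0]],
])

```text
t: 3.6
tool_pos: [0.486, -0.2041, 0.12]
tool_rot: [0.12, -3.137, -0.003]
contact_force: [-0.6, -0.3, -0.2]
opening: 0.0853
grip_force: 0.0
```

```bash
python3 - <<'E'
from station import ctrl,imaging
from h import *
import cv2
o=ctrl.get_obs();print(o["t"],o["tool_pos"],togo(o,P(-.075,0,.029)))
t=imaging.get_image("top")["color"];s=imaging.get_image("side")["color"]
A=cv2.resize(t[150:330,330:450],None,fx=3,fy=3,interpolation=3);B=cv2.resize(s[180:380,280:420],None,fx=2.7,fy=2.7,interpolation=3)
cv2.imwrite("pics/c2.png",np.hstack([A,B[:540]]))
E
```

```text
3.6 [ 0.48603602 -0.2040986   0.12003405] (array([-0.00668107, -0.02403066,  1.8206286 ]), array([ 0.01334049, -0.01749096, -0.00911736]))
```

View pics/c2.png

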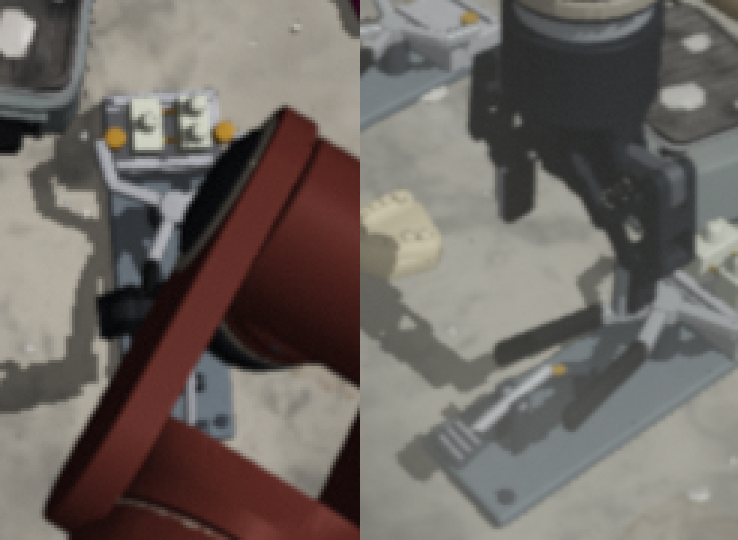

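The picture shows the open gripper straddling the handles: the left finger is at about (125,315) in the left crop and the right finger beyond the far handle. I'll descend, then squeeze.

Emit:
play_rows([
  [1,[0,-0.02,0.6],[0,0,0]],
  [1,[0,0,0.6],[0,0,0]],
  [1,[0,0,0.4],[0,0,0]],
  [1,[0,0,0.2],[0,0,0]],
  [1,[0,0,0],[0,0,0]],
], force=25)

```text
t: 4.32
tool_pos: [0.4874, -0.2069, 0.0322]
tool_rot: [-0.118, 3.138, -0.001]
contact_force: [-0.6, 0.2, -0.2]
opening: 0.0854
grip_force: 0.0
```

Emit:
play_rows([
  [0.7,[0,0,0],[0,0,0]],
  [0.6,[0,0,0],[0,0,0]],
  [0.5,[0,0,0],[0,0,0]],
  [0.45,[0,0,0],[0,0,0]],
  [0.4,[0,0,0],[0,0,0]],
  [0.4,[0,0,0],[0,0,0]],
])

```text
t: 5.08
tool_pos: [0.4874, -0.206, 0.0321]
tool_rot: [-0.117, 3.138, 0.002]
contact_force: [0.3, 4.9, 4.3]
opening: 0.0341
grip_force: 2.6
```

Emit:
play_rows([
  [0.36,[0,0,0],[0,0,0]],
  [0.34,[0,0,0],[0,0,0]],
  [0.34,[0,0,0],[0,0,0]],
  [0.34,[0,0,0],[0,0,0]],
])

```text
t: 5.58
tool_pos: [0.4871, -0.2045, 0.0323]
tool_rot: [-0.117, 3.139, 0.008]
contact_force: [-1.9, 10.8, 8.7]
opening: 0.0295
grip_force: 18.3
```

Emit:
play_rows([
  [0.34,[0,0.03,0],[0,0,0]],
  [0.45,[0,0,0],[0,0,0]],
  [0.8,[0,0,0],[0,0,0]],
  [1,[0,0,0],[0,0,0]],
  [1,[0,0,0],[0,0,0]],
  [1,[0,0,-0.5],[0,0,0]],
  [1,[0,0,-1],[0,0,0]],
  [1,[0,0,-1],[0,0,0]],
])

```text
t: 6.58
tool_pos: [0.4862, -0.205, 0.1571]
tool_rot: [0.117, -3.138, -0.001]
contact_force: [1.0, -0.2, -0.2]
opening: 0.0855
grip_force: 0.0
```

Emit:
play_rows([
  [0,[0,1,-0.3],[0,0,0]],
  [0,[0,1,0],[0,0,0]],
  [0,[0,1,0],[0,0,0]],
  [0,[0.5,1,0],[0,0,0]],
  [0,[0,0,0],[0,0,0]],
])

```text
t: 7.2
tool_pos: [0.4454, -0.0052, 0.1708]
tool_rot: [0.124, -3.139, -0.0]
contact_force: [0.2, -0.8, 0.3]
opening: 0.0001
grip_force: 0.0
```

```bash
python3 - <<'E'
from station import ctrl,imaging
from h import *
import cv2,pickle
o=ctrl.get_obs();print(o["t"],o["tool_pos"],o["opening"])
d={n:imaging.get_image(n) for n in("top","side")};pickle.dump(d,open("d1.pkl","wb"));t=d["top"]["color"];s=d["side"]["color"]
A=cv2.resize(t[170:310,345:425],None,fx=4,fy=4,interpolation=3);B=cv2.resize(s[240:380,290:445],None,fx=3,fy=3,interpolation=3)
C=np.zeros((560,465,3),np.uint8);C[:420]=B
cv2.imwrite("pics/c3.png",np.hstack([A,C]))
E
```

```text
7.2 [ 0.44535836 -0.00521177  0.1708073 ] 6.808749910465738e-05
```

View pics/c3.png

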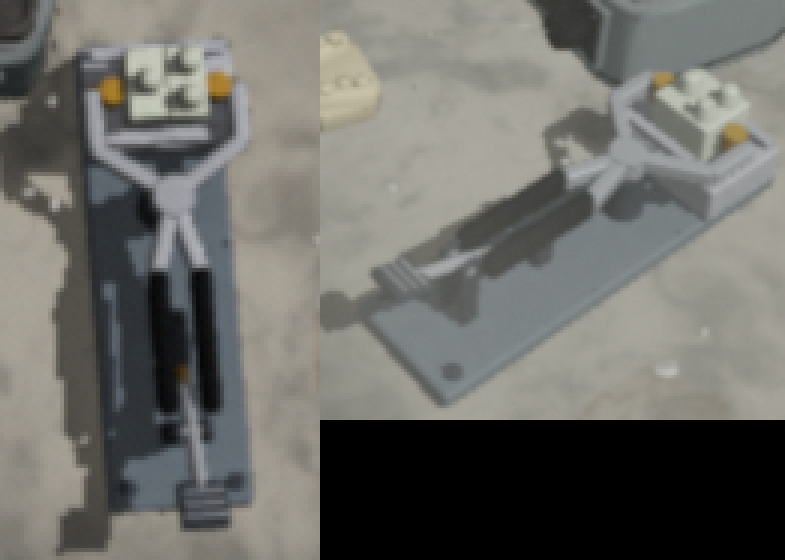

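The pliers are locked and the halves are together. The paddle is raised, at about (396,296) in the top view and (316.7,332.7) in the side view.

```bash
python3 - <<'E'
from station import ctrl
from h import *
import pickle
d=pickle.load(open("d1.pkl","rb"));print(tri(d["top"],(396,296.3),d["side"],(316.7,332.7)),ray(d["top"],396,296.3,.066),P(-.156,0,.066))
o=ctrl.get_obs();print(o["tool_pos"],togo(o,P(-.156,0,.085)))
E
```

```text
(array([ 0.40833844, -0.21219427,  0.06924974]), np.float64(0.0019416940755720192)) [ 0.4074079  -0.21240311  0.066     ] [ 0.40547027 -0.2114039   0.066     ]
[ 0.44683878 -0.00744477  0.17145865] (array([ 1.13563898, -4.00342051,  1.73125933]), array([-0.00532777,  0.00560853, -0.01268848]))
```

Emit:
play_rows([
  [0,[0.4,-0.8,0],[0,0,0]],
  [0,[0.4,-0.8,0],[0,0,0]],
  [0,[0.32,-0.8,0],[0,0,0]],
  [0,[0,-0.8,0],[0,0,0]],
  [0,[0,-0.82,0],[0,0,0]],
  [0,[0,0,0.9],[0,0,0]],
  [0,[0,0,0.8],[0,0,0]],
  [0,[0,0,0],[0,0,0]],
])

```text
t: 8.3
tool_pos: [0.4034, -0.2118, 0.0829]
tool_rot: [0.114, -3.133, -0.007]
contact_force: [1.0, -0.7, 0.5]
opening: -0.0003
grip_force: 0.0
```

```bash
python3 - <<'E'
from station import ctrl
from h import *
o=ctrl.get_obs();print(o["tool_pos"],o["contact_force"],togo(o,[.4065,-.212,.068]))
E
```

```text
[ 0.40340601 -0.21180181  0.08287713] [ 0.95615416 -0.66988021  0.52295188] (array([-0.06326132, -0.00992983,  0.29711241]), array([ 0.03588173, -0.04404898, -0.0359433 ]))
```

Next I'll press gently, in steps of 2 to 3 mm.

Emit:
play_rows([
  [0,[-0.03,0,0.2],[0,0,0]],
  [0,[0,0,0.1],[0,0,0]],
  [0,[0,0,0.06],[0,0,0]],
  [0,[0,0,0.06],[0,0,0]],
  [0,[0,0,0.05],[0,0,0]],
  [0,[0,0,0],[0,0,0]],
])

```text
t: 9.05
tool_pos: [0.4076, -0.2119, 0.0629]
tool_rot: [-0.118, 3.139, -0.0]
contact_force: [-0.3, 0.5, 0.2]
opening: -0.0003
grip_force: 0.0
```

Emit:
play_rows([
  [0,[0,0,0.05],[0,0,0]],
  [0,[0,0,0.05],[0,0,0]],
  [0,[0,0,0],[0,0,0]],
])

```text
t: 9.43
tool_pos: [0.4072, -0.2118, 0.0573]
tool_rot: [0.118, -3.139, -0.001]
contact_force: [0.3, -0.4, 0.1]
opening: 0.0002
grip_force: 0.0
```

Emit:
play_rows([
  [0,[0,0,0.05],[0,0,0]],
  [0,[0,0,0.05],[0,0,0]],
  [0,[0,0,0],[0,0,0]],
])

```text
t: 9.8
tool_pos: [0.4072, -0.2119, 0.0525]
tool_rot: [0.118, -3.139, -0.001]
contact_force: [0.2, -0.1, 0.1]
opening: 0.0001
grip_force: 0.0
```

No contact force is showing, so I'll look before going further.

```bash
python3 - <<'E'
from station import ctrl,imaging
from h import *
import cv2
d={n:imaging.get_image(n) for n in("top","side")};t=d["top"]["color"];s=d["side"]["color"]
print(ctrl.get_obs()["contact_force"])
A=cv2.resize(t[170:310,345:425],None,fx=4,fy=4,interpolation=3);B=cv2.resize(s[220:380,290:445],None,fx=3,fy=3,interpolation=3)
C=np.zeros((560,465,3),np.uint8);C[:480]=B
cv2.imwrite("pics/c4.png",np.hstack([A,C]))
E
```

```text
[-0.80101842  0.11506492  0.89954746]
```

View pics/c4.png

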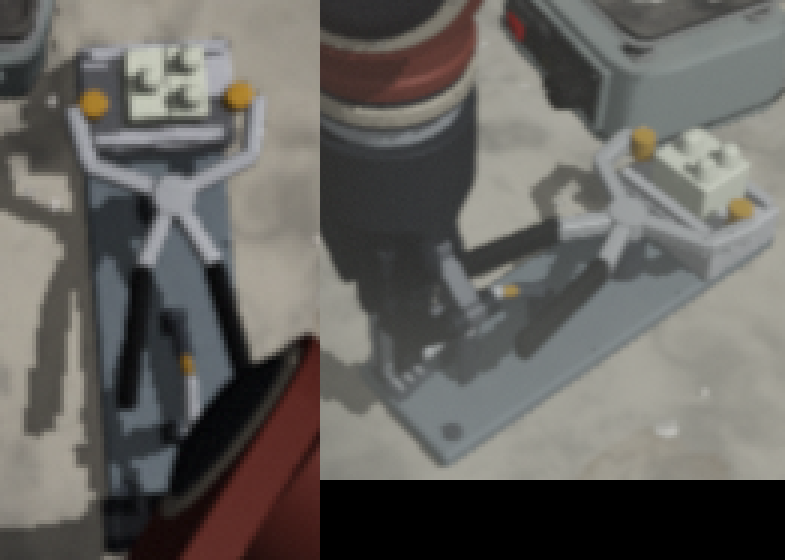

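The pliers have sprung open, with the jaw tips clear at (94,103) and (238,96), and the halves are still together at (168,85). I'll lift away, check once more and hand in.

Emit:
play_rows([
  [0,[0,0,-0.5],[0,0,0]],
  [0,[0,0,-1],[0,0,0]],
  [0,[0,0,-1],[0,0,0]],
  [0,[0,0.8,0],[0,0,0]],
  [0,[0,0.8,0],[0,0,0]],
  [0,[0,0.8,0],[0,0,0]],
  [0,[0,0.8,0],[0,0,0]],
  [0,[0,0,0],[0,0,0]],
])

```text
t: 10.9
tool_pos: [0.3953, -0.0507, 0.1779]
tool_rot: [-0.124, 3.139, -0.0]
contact_force: [0.2, -0.7, 0.5]
opening: -0.0
grip_force: 0.0
```

```bash
python3 - <<'E'
from station import imaging
import cv2
t=imaging.get_image("top")["color"]
cv2.imwrite("pics/c5.png",cv2.resize(t[150:310,170:430],None,fx=3,fy=3,interpolation=3))
E
```

```text
(no output)
```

View pics/c5.png

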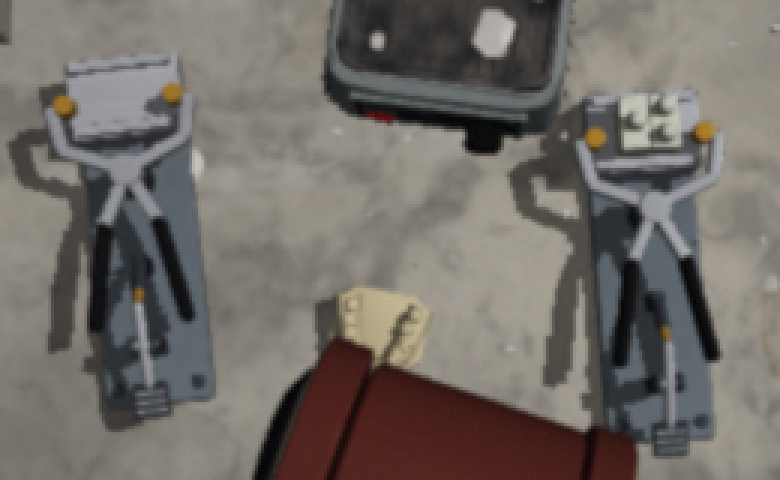

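Both pliers are open. The model halves are together on the bed at (650,122), the spare is undisturbed, and the arm is clear.

```bash
python3 -c "
from station import ctrl
print(ctrl.finish_job())"
```

```text
the job is handed in; nothing more can be done
None
```

The loaded pliers were squeezed until they locked, then sprung open with the release lever; the halves are left pressed together on the bed, the spare was not touched, and the job was handed in at about 11 s.

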